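# Set and close a quick-release clamp on a brass block

## Robot

A 7-joint arm with a two-finger parallel gripper is mounted at the origin on the work surface; the furniture and walls round the work are solid. World frame = base frame: x ahead of the robot, y to its left, z up, the work surface at z = 0. Lengths are in m, angles in rad, forces in N, time in s.
With the tool pointing down it reaches from about 0.425 to 0.925 m from the base axis. Payload 6.8 kg.
Tool frame: the origin (TCP) lies at the very end of the fingers, on their centre line; the grasp point (between the pads) lies 19 mm behind it; z points along the fingers, x is the direction in which the jaws open and shut, and the axes are right-handed (so a half turn about z gives the same grasp; the last joint's range is limited). The gripper opens to 85 mm and grips with 20 to 120 N. Pads are 22 mm wide; open, the fingers measure 114 mm over their backs; the gripper's body (76 mm by 85 mm) begins 54 mm behind the grasp point. The pads swing forward as they close: fully open they stand 13 mm farther back than shut.
Start: joints at [-1.455, 0.477, 0.022, 1.555, -0.011, 1.109, -0.083], TCP at [0.15, 0.658, 0.231] pointing down, gripper open.
Joint ranges: [-2.96, 2.96], [-0.34, 2.1], [-1.41, 1.46], [0.24, 2.44], [-1.37, 4.51], [0.17, 1.92], [-2.96, 2.96]. Speed limits (rad/s): [2.39, 2.39, 3.14, 3.14, 3.14, 3.14, 3.14].

## Interface

Orientations are given as a unit quaternion [w, x, y, z].
In Python, from station import bot gives the robot as it stands.
- The arm moves only by the shell command python3 -m creep 'ROWS' [FORCE]. ROWS is JSON, a list that holds one entry, the list of rows, each a list of 7 numbers: the shift along the tool's x, y, z in cm, then the turn, a rotation vector about the tool's x, y, z in rad, then the opening, from 0 (shut) to 1 (fully open). In form: [[[dx, dy, dz, wx, wy, wz, claw], ...]]. A call has 1 to 10 rows; each row is the pose to reach, as a shift and turn from the pose commanded when the call began, along the tool's axes at that moment; what a row does not reach only later rows make up. A row lasts 1/8 s, in which the tool goes at most 62.5 mm and 10.7 degrees, less where a joint would pass 70% of its speed; a pose out of reach is approached as far as the arm can. A call with a gripper value outside its range is refused whole. The fingers move at their own pace and stop on an object; FORCE is the grip in N (left out, the last holds). Time passes only in rows, so rows that repeat a pose let the fingers close. It gives the time, the measured TCP pose, the force and the opening at its end, in the units of the state.
- bot.get_obs(): the state, without advancing time (a new reading comes with each control period).
- bot.read_camera(name): name is "side" or "top"; returns (picture, depth): 480x640x3 uint8, blue, green, red; 480x640 float32, m along the optical axis (not along the pixel's ray), 0 where there is no reading.
- bot.calibration(name): a dict with "mtx" (3x3 intrinsics, pixels), "dist_coeffs" ([k1, k2, p1, p2, k3] as OpenCV has them; the pictures are not rectified), "rvec" (rotation vector, rad) and "tvec" (3), from world to camera coordinates, as OpenCV has them. Camera axes: x right, y down, z forward; pixel columns grow to the right and rows downward; lengths in m; the calibration is good to about 2 mm. A picture is of the moment at which its call begins. calibration takes no time and is no camera call.
- bot.hand_in(): hands the job in, once; it reports no verdict.
Trained networks look in the newest picture that a camera, given by its name, has taken for a name from the list of things; names that differ only in an ending like _2 or _b are one class to them, and where a whole thing is asked for, a point or a joint stands for the part that bears it (a point fixed in the world has none). Each returns a list of dicts, best first, with "p" (0 to 1); they miss things now and then, are a little off and sometimes report something else, mostly with a low value. They report only what shows in the picture. A call takes as long as a camera call. They do not tell look-alikes from the thing itself.
- bot.find_in(camera, label): "xy" ([column, row] in pixels, amid what is visible of it).
- bot.silhouettes(camera, label): "mask" (480x640 bool, what is visible of it) and "xy" ([column, row] in pixels, amid what is visible of it).
The state is a dict: "t": time; "q": joint angles; "joint_vel": joint speeds; "joint_torque": joint torques, N m; "eef_pos": TCP position; "tool_rot": TCP orientation; "contact_force": force on the tool from outside, world axes, zero at the start; "torque": the same for the moment, N m; "gripper_width": opening from 0.0 (shut) to 1.0 (fully open).
Only numpy, scipy, OpenCV 4.12 (cv2) and the standard library are available. Lean on these libraries where they do the work, as an engineer would, in place of code of your own. Each camera call takes 0.05 s, during which the arm holds its last target.

## Task

Take the brass block out of its wooden rack and stand it flat on the bed of the quick-release clamp, centred between the two jaws with its ports up. With the block in place, turn the upright hand nut so that the cam lever, as it swings in, would first meet firm resistance about half-way through its swing; then swing the lever fully closed so that the block is held, and let go. Leave the finial, the beaker and the flux tin where they are.

Things in the scene. Friction and masses are not known exactly. Their poses are not given: they have to be found in the camera images.
- block_center (a point): Centre of the loose brass block: 62 mm along its x, 44 along y, 44 high, about 0.5 kg, two round ports on top, one in each end. Starts in the rack. In the clamp its x lies along the clamp's x (either way round) and its centre is 34 mm above the bench. The bench between rack and clamp on the robot's side (around x 0.44, y 0.13) is free for putting it down.
- rack: Fixed wooden rack, origin on the bench under its centre; the block stands on its 8 mm floor, x along the rack's x. An end rail (16 mm thick, 52 mm wide in y, top 54 mm above the bench) stands 3 mm off each end of the block, so in the rack it can only be gripped across its y (44 mm).
- clamp: Fixed clamp, grey base 110 mm (x) by 300 mm (y, -135 to +165), origin on the bench below the middle of the jaws; the base's top is the bed, 12 mm above the bench. Jaws close along y, are 72 mm wide in x and 57 mm high over the bench, flush with the block; the gap starts 7 to 16 mm wider than the block's 44 mm. Here the block can only be gripped by its end faces (62 mm apart in x).
- nut_jaw_face (a point): Middle of the face of the jaw on the clamp's +y side. Turning the hand nut clockwise moves it 4 mm toward -y per radian. Where it stands at a given nut angle differs between episodes. The nut is right when this face lies about 22 mm from the clamp's origin along its y (49 mm from the cam jaw face with the lever at 0).
- cam_jaw_face (a point): Middle of the face of the sprung jaw on the clamp's -y side, at y = -27 mm in the clamp's frame with the lever at 0. The lever moves it toward +y, 6.25 mm per radian: 5 mm at half swing (0.8), 10 mm fully closed (1.6), less what its spring gives against the block. The block slides on the bed as a jaw pushes it.
- jaw_spring (a joint): How far the sprung cam-side jaw is pushed back by the block, in m, 0 to 0.009; 0 when it is not pressing. It starts to give at 10 N, and 4 N more per mm.
- nut_grip (a point): Grip point of the upright hand nut, 66 mm above the bench on its vertical axis, 128 mm from the clamp's origin along +y: a black bar 56 mm long, 18 thick, its top 14 mm above this point, on a dark disc 48 mm wide with its top 46 mm above the bench. The point's x is along the bar (grip across y, 18 mm) and turns with it.
- nut (a joint): Angle of the hand nut, rad, 0 to 4.2; grows clockwise seen from above, which closes the gap. Starts too loose, at 0.6 to 1.4, and stays where it is left; about 0.3 N m to turn.
- lever_grip (a point): On the lever's upright round grip: black, 24 mm diameter, 54 mm high, its top 87 mm above the bench; this point 68 mm above the bench, 98 mm from the lever's vertical pivot. The steel arm under it lies 33 to 45 mm above the bench.
- lever_pivot (a point): On the vertical pivot axis of the lever, at the height of lever_grip, 90 mm from the clamp's origin along its -y.
- lever (a joint): Angle of the cam lever, rad. 0: open, pointing along the clamp's -y; 1.6: fully closed on its stop, pointing along the clamp's -x. It closes clockwise seen from above, and stays where it is left (self-locking). Starts at 0 to 0.3. With the nut set right the grip needs about 3 N at first and 4 to 5 N past half-way.
- brass_finial: Bystander: loose brass bed-knob, 40 mm wide, 59 mm high; origin at its foot.
- copper_beaker: Bystander: loose copper beaker with a handle, 70 x 89 mm, 68 mm high; origin at its foot.
- flux_tin: Bystander: loose round tin, 55 mm wide, 34 mm high; origin at its foot.
Mind the look-alikes: they are no part of the job. What is shaped like the part that bears block_center but pink or purple is not meant.

How it is judged:
On the way:
1. the block stands flat on the bed between the jaws, and, before the lever is swung home, the nut is set so that the lever would meet the block about half-way (28 to 73 % of its swing) (x of block_center in the frame of clamp between -0.014 and 0.014 m and z of block_center in the frame of clamp between 0.03 and 0.0375 m and angle between the x axis of block_center and the x axis of clamp, either way round below 0.12 rad and angle between block_center's own z axis and vertical below 0.08 rad and y of nut_jaw_face in the frame of clamp between 0.0198 and 0.0243 m and value of joint lever below 1.15 rad), for 0.2 s.
At the end, for the whole second after the job is handed in: The block stands flat on the bed (middle within 14 mm along x, centre 30 to 37.5 mm high, square within 0.12 rad, upright within 0.08), the lever is closed (over 1.5 rad) and still, and the block pushes the cam-side jaw back 2.2 to 7.7 mm on its springs; all released (x of block_center in the frame of clamp between -0.014 and 0.014 m and z of block_center in the frame of clamp between 0.03 and 0.0375 m and angle between the x axis of block_center and the x axis of clamp, either way round below 0.12 rad and angle between block_center's own z axis and vertical below 0.08 rad and value of joint lever above 1.5 rad and value of joint jaw_spring between 0.0022 and 0.0077 m and velocity of joint lever between -0.05 and 0.05 rad/s); the robot touches nothing.
It fails at once if the brass finial is shifted more than 25 mm (distance of brass_finial from where it was at the start of the episode above 0.025 m).
It fails at once if the copper beaker is shifted more than 25 mm (distance of copper_beaker from where it was at the start of the episode above 0.025 m).
It fails at once if the flux tin is shifted more than 25 mm (distance of flux_tin from where it was at the start of the episode above 0.025 m).
It also fails if it takes over 72 s, if anything falls off the work surface, if the arm or the gripper's body presses on something with over 40 N, if the wrist force passes 120 N, or if a joint passes its speed limit or range.

## Working session

There is one attempt and no reset: what is moved stays moved. The work goes in short steps, Python scripts to look and compute and a shell command to move; the robot and the scene stay as the last step left them, time stands still between calls to the robot, and variables do not carry over. Pictures are saved under pics/ and viewed, and the job is handed in when it is done.

```bash
ls; mkdir -p pics; python3 - <<'E'
from station import bot
import cv2,numpy as np
print(bot.get_obs())
for c in("side","top"):
    im,d=bot.read_camera(c); cv2.imwrite(f"pics/{c}0.png",im)
    k=bot.calibration(c); print(c,k)
E
```

```text
pics
{'t': 0.0, 'q': array([-1.45512355,  0.47782498,  0.02235654,  1.55643515, -0.01151631,
        1.10932527, -0.08311726]), 'joint_vel': array([-0.00053993,  0.00017335, -0.00076464,  0.00028508,  0.00171171,
        0.00069074, -0.00076483]), 'joint_torque': array([-4.74828375e-04, -5.96441317e+01,  1.60755493e+00, -2.81205779e+01,
        1.23969352e-02,  9.25613742e-03, -6.29503532e-06]), 'eef_pos': array([0.14967761, 0.6575868 , 0.23031625]), 'tool_rot': array([ 6.31852772e-04,  7.81641253e-01,  6.23727571e-01, -6.85411640e-04]), 'contact_force': array([ 0.57345949, -0.06622141,  0.63853459]), 'torque': array([-0.05374681, -0.01201496, -0.00167189]), 'gripper_width': 1.0008523367442426}
side {'mtx': array([[442.572896  ,   0.        , 322.01092201],
       [  0.        , 442.572896  , 238.25933885],
       [  0.        ,   0.        ,   1.        ]]), 'dist_coeffs': array([-0.08132117,  0.        ,  0.        ,  0.        ,  0.        ]), 'rvec': array([ 2.07489209, -0.12740375,  0.04851222]), 'tvec': array([-0.50147861,  0.08556179,  1.04380157])}
top {'mtx': array([[525.71252522,   0.        , 322.16674462],
       [  0.        , 525.71252522, 241.79799225],
       [  0.        ,   0.        ,   1.        ]]), 'dist_coeffs': array([-0.13488471,  0.        ,  0.        ,  0.        ,  0.        ]), 'rvec': array([ 2.17060851, -2.19814964,  0.07180982]), 'tvec': array([1.30942260e-03, 5.09864795e-01, 1.45983949e+00])}
```

View pics/side0.png

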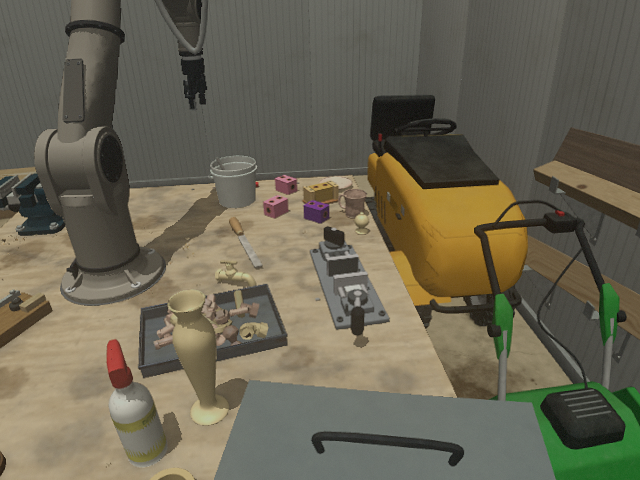

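View pics/top0.png

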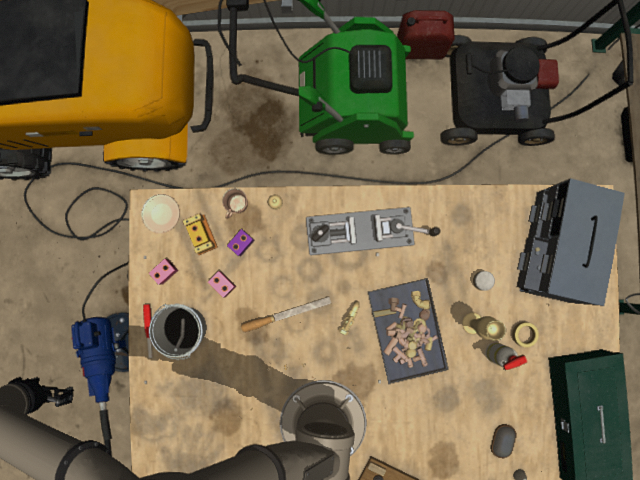

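Top picture: the candidates are the brass block in a wooden rack (199,234), pink blocks (163,270) and (222,284), and a purple block (240,241). Only the one at (199,234) is brass and in a rack. I'll enlarge that area and take measurements.

```bash
cat > h.py <<'E'
from station import bot
import cv2,numpy as np
from scipy.spatial.transform import Rotation as R
C={c:bot.calibration(c) for c in("side","top")}
def ray(c,uv):
    k=C[c];Rm=cv2.Rodrigues(k["rvec"])[0]
    n=cv2.undistortPoints(np.array(uv,float).reshape(-1,1,2),k["mtx"],k["dist_coeffs"]).reshape(-1,2)
    d=np.c_[n,np.ones(len(n))]@Rm; o=-Rm.T@k["tvec"]
    return o,d
def at_z(c,uv,z):
    o,d=ray(c,uv); s=(z-o[2])/d[:,2]; return o+d*s[:,None]
def cloud(c,mask,depth):
    v,u=np.nonzero(mask&(depth>0)); o,d=ray(c,np.c_[u,v]); return o+d*depth[v,u][:,None]
def proj(c,P):
    k=C[c];return cv2.projectPoints(np.array(P,float).reshape(-1,1,3),k["rvec"],k["tvec"],k["mtx"],k["dist_coeffs"])[0].reshape(-1,2)
def crop(c,im,u0,v0,u1,v1,name,s=5):
    cv2.imwrite(name,cv2.resize(im[v0:v1,u0:u1],None,fx=s,fy=s,interpolation=cv2.INTER_CUBIC))
E
python3 - <<'E'
from h import *
im,d=bot.read_camera("top"); np.savez("t0.npz",im=im,d=d)
crop("top",im,140,185,300,305,"pics/t_rack.png")
crop("top",im,300,195,450,265,"pics/t_clamp.png")
for n in["block_center","rack","clamp","nut_grip","lever_grip","brass_finial","copper_beaker","flux_tin"]:
    for r in bot.silhouettes("top",n)[:4]:
        m=r["mask"]; P=cloud("top",m,d)
        rect=cv2.minAreaRect(np.argwhere(m)[:,::-1].astype(np.float32))
        print(n,round(r["p"],2),np.round(r["xy"],1),m.sum(),"med",np.round(np.median(P,0),3),"zmax",P[:,2].max().round(3),np.round(rect[0],1),np.round(rect[1],1),round(rect[2],1))
E
```

```text
block_center 0.95 [199.  233.1] 383 med [0.537 0.339 0.052] zmax 0.061 [197.9 232.6] [22.7 18. ] 66.8
block_center 0.9 [218.6 283.4] 400 med [0.395 0.275 0.043] zmax 0.052 [221.5 284. ] [23.3 17.7] 45.0
block_center 0.9 [241.9 243.4] 388 med [0.51  0.22  0.044] zmax 0.056 [240.5 242. ] [17.7 21.9] 45.0
block_center 0.65 [349.5 229.5] 123 med [ 0.536 -0.088  0.057] zmax 0.065 [352.3 230.1] [24.3  5.5] 82.9
rack 0.89 [205.4 226.8] 417 med [0.543 0.33  0.045] zmax 0.062 [200.  232.9] [38.8 22.1] 67.8
clamp 0.96 [363.2 227.8] 4070 med [ 0.539 -0.116  0.016] zmax 0.094 [372.4 229.1] [ 38.6 130.8] 84.5
nut_grip 0.57 [321.7 229.7] 265 med [ 0.532 -0.002  0.073] zmax 0.087 [320.5 232.5] [17. 17.] 90.0
lever_grip 0.93 [411.2 229.6] 339 med [ 0.542 -0.25   0.046] zmax 0.094 [415.4 227. ] [47.7 12.5] 6.2
brass_finial 0.66 [274.7 202.3] 165 med [0.622 0.122 0.046] zmax 0.066 [275.5 201.5] [13. 13.] 90.0
copper_beaker 0.74 [234.6 197.8] 531 med [0.629 0.243 0.021] zmax 0.073 [234.7 201.2] [25.6 25.3] 72.9
flux_tin 0.92 [485.2 284.5] 350 med [ 0.393 -0.456  0.032] zmax 0.041 [483.5 280.5] [19. 21.] 90.0
```

View pics/t_rack.png

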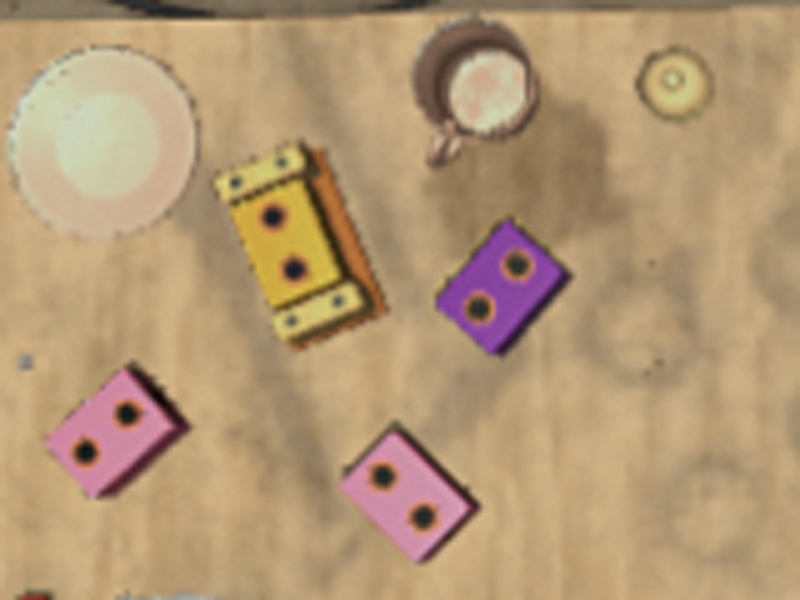

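View pics/t_clamp.png

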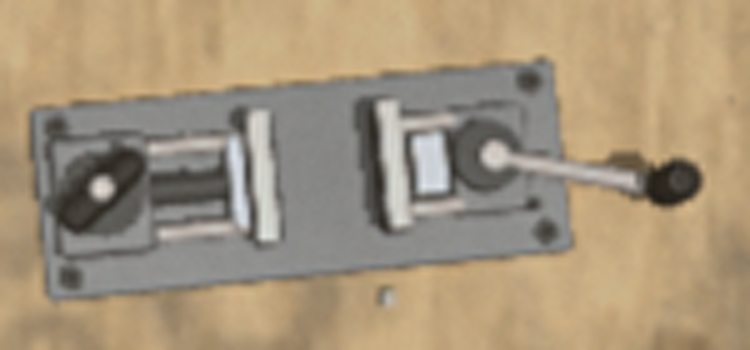

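```bash
python3 - <<'E'
from h import *
f=lambda L,u0,v0:np.array(L,float)/5-0.4+[u0,v0]
c=at_z("top",f([(32,107),(548,60),(573,245),(50,298)],300,195),0.012)
print("corners",c.round(4)); # NW(+y,+x) , (-y,+x), (-y,-x), (+y,-x)
print("len",np.linalg.norm(c[0]-c[1]),np.linalg.norm(c[3]-c[2]),np.linalg.norm(c[0]-c[3]),np.linalg.norm(c[1]-c[2]))
cen=c.mean(0); y=(c[0]+c[3]-c[1]-c[2])[:2]; y/=np.linalg.norm(y); x=np.array([y[1],-y[0]])
yaw=np.arctan2(x[1],x[0]); org=cen[:2]-0.015*y
print("clamp org",org,"yaw",yaw, "ydir",y)
loc=lambda P:np.c_[(P[:,:2]-org)@x,(P[:,:2]-org)@y]
nut=at_z("top",f([(102,187)],300,195),0.08);print("nut top local",loc(nut))
piv=at_z("top",f([(495,154)],300,195),0.045);print("pivot local",loc(piv))
g=at_z("top",f([(680,180)],300,195),0.087);print("lever grip",g,loc(g))
jn=at_z("top",f([(247,112),(268,110),(281,238),(262,242)],300,195),0.057);print("nutjaw",loc(jn).round(4))
jc=at_z("top",f([(373,102),(397,98),(411,225),(388,230)],300,195),0.057);print("camjaw",loc(jc).round(4))
b=at_z("top",f([(72,218),(133,157)],300,195),0.08);print("bar ends",loc(b))
p=at_z("top",f([(274,216),(295,269)],140,185),0.052);print("ports",p, "cen",p.mean(0),"yaw",np.arctan2(*(p[0]-p[1])[[1,0]]))
cc=at_z("top",f([(231,203),(302,180),(344,277),(273,306)],140,185),0.052);print("block corners",cc.round(4),cc.mean(0))
r=at_z("top",f([(214,180),(302,142),(367,300),(280,343)],140,185),0.054);print("rack corners",r.round(4),r.mean(0))
im,d=bot.read_camera("side")
crop("s",im,235,165,395,285,"pics/s_rack.png"); crop("s",im,290,220,410,340,"pics/s_clamp.png")
for n in["block_center","clamp","nut_grip","lever_grip"]:
    for q in bot.find_in("side",n)[:4]: print(n,q)
E
```

```text
corners [[ 0.5841  0.0398  0.012 ]
 [ 0.6074 -0.2539  0.012 ]
 [ 0.5018 -0.2655  0.012 ]
 [ 0.4757  0.0307  0.012 ]]
len 0.2946462272201689 0.29740176118102635 0.10877559053338616 0.1062783768878499
clamp org [ 0.54349857 -0.12718234] yaw 0.0837467675973575 ydir [-0.08364891  0.99649529]
nut top local [[-0.00074573  0.12788782]]
pivot local [[-0.00029494 -0.0906695 ]]
lever grip [[ 0.53140157 -0.31165098  0.087     ]] [[-0.02748521 -0.18281023]]
nutjaw [[ 0.0348  0.0447]
 [ 0.0348  0.0331]
 [-0.036   0.0331]
 [-0.0372  0.0436]]
camjaw [[ 0.0337 -0.0249]
 [ 0.0346 -0.0383]
 [-0.0358 -0.0386]
 [-0.0373 -0.0258]]
bar ends [[-0.01587044  0.1455773 ]
 [ 0.01381421  0.10968492]]
ports [[0.55092111 0.34889249 0.052     ]
 [0.52125393 0.33689237 0.052     ]] cen [0.53608752 0.34289243 0.052     ] yaw 0.38437247564013294
block corners [[0.5585 0.3733 0.052 ]
 [0.5708 0.3332 0.052 ]
 [0.5165 0.3093 0.052 ]
 [0.5009 0.3492 0.052 ]] [0.53665903 0.34125902 0.052     ]
rack corners [[0.5713 0.3825 0.054 ]
 [0.5918 0.3329 0.054 ]
 [0.5034 0.296  0.054 ]
 [0.4802 0.3447 0.054 ]] [0.5366803  0.33901955 0.054     ]
block_center {'xy': [316.0, 213.3], 'p': 0.89}
block_center {'xy': [325.6, 190.0], 'p': 0.78}
block_center {'xy': [275.9, 205.3], 'p': 0.74}
block_center {'xy': [285.8, 183.2], 'p': 0.57}
clamp {'xy': [345.9, 284.1], 'p': 0.96}
nut_grip {'xy': [332.1, 237.3], 'p': 0.9}
lever_grip {'xy': [358.1, 307.9], 'p': 0.62}
lever_grip {'xy': [347.3, 287.0], 'p': 0.6}
```

```bash
python3 -m creep 2>&1 | head -5
```

```text
invalid input
```

```bash
cat >> h.py <<'E'
def box(org,yaw,lo,hi):
    P=np.array([[x,y,z] for z in(lo[2],hi[2]) for x,y in((lo[0],lo[1]),(hi[0],lo[1]),(hi[0],hi[1]),(lo[0],hi[1]))])
    Q=P.copy(); Q[:,:2]=P[:,:2]@np.array([[np.cos(yaw),np.sin(yaw)],[-np.sin(yaw),np.cos(yaw)]])+org; return Q
def draw(c,im,Q,u0,v0,s,col):
    p=(proj(c,Q)-[u0,v0]+0.5)*s-0.5
    for a,b in[(0,1),(1,2),(2,3),(3,0),(4,5),(5,6),(6,7),(7,4),(0,4),(1,5),(2,6),(3,7)]:
        cv2.line(im,tuple(int(round(v)) for v in p[a]),tuple(int(round(v)) for v in p[b]),col,1)
def over(c,im,u0,v0,u1,v1,s,boxes,name):
    o=cv2.resize(im[v0:v1,u0:u1],None,fx=s,fy=s,interpolation=cv2.INTER_CUBIC)
    for Q,col in boxes: draw(c,o,Q,u0,v0,s,col)
    cv2.imwrite(name,o)
ORG=np.array([.5435,-.1272]);YAW=.084
E
python3 - <<'E'
from h import *
blk=lambda o,y,z0:box(o,y,(-.031,-.022,z0),(.031,.022,z0+.044))
B=[(blk((.5365,.3420),.384,.008),(255,0,0)),(box((.5365,.342),.384,(-.05,-.026,.0),(-.034,.026,.054)),(0,0,255)),(box((.5365,.342),.384,(.034,-.026,.0),(.05,.026,.054)),(0,0,255))]
K=[(box(ORG,YAW,(-.055,-.135,0),(.055,.165,.012)),(0,0,255)),(box(ORG,YAW,(-.036,.033,.012),(.036,.044,.057)),(255,0,0))]
im,d=bot.read_camera("side")
over("side",im,265,165,385,255,6,B,"pics/s_r.png"); over("side",im,290,220,410,340,5,K,"pics/s_c.png")
im,d=bot.read_camera("top")
over("top",im,160,195,260,270,6,B,"pics/t_r.png"); over("top",im,300,195,450,265,5,K,"pics/t_c.png")
a=[cv2.imread(f"pics/{n}.png") for n in("s_r","t_r","s_c","t_c")]
W=800;H=600
def fit(i): return cv2.copyMakeBorder(i,0,0,0,0,0) 
def hs(x,y):
    h=max(x.shape[0],y.shape[0]); p=lambda i:cv2.copyMakeBorder(i,0,h-i.shape[0],0,0,cv2.BORDER_CONSTANT); return np.hstack([p(x),p(y)])
for n,x,y in(("r",a[0],a[1]),("c",a[2],a[3])):
    m=hs(x,y); k=800/m.shape[1]; cv2.imwrite(f"pics/ov_{n}.png",cv2.resize(m,None,fx=k,fy=k,interpolation=cv2.INTER_AREA))
E
```

```text
(no output)
```

View pics/s_r.png

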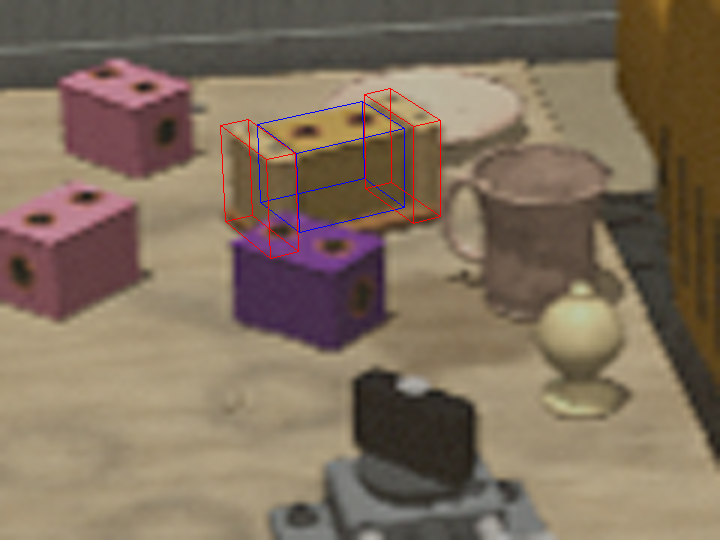

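View pics/t_r.png

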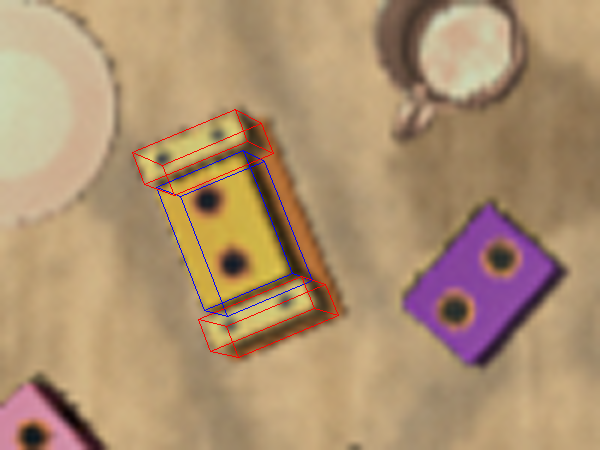

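View pics/s_c.png

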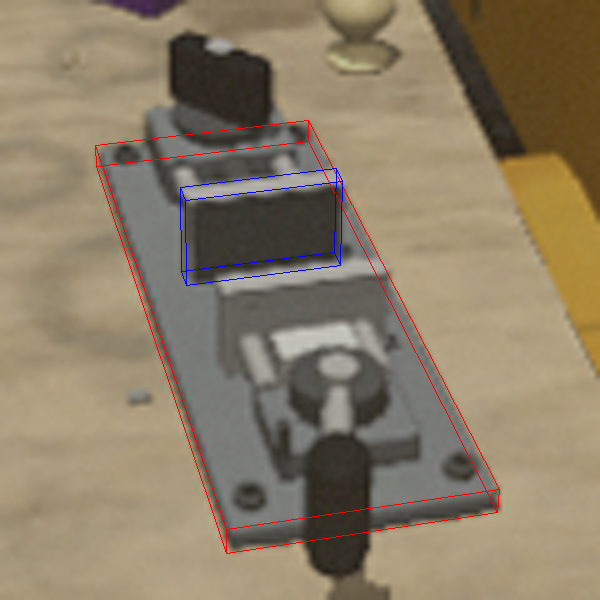

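View pics/t_c.png

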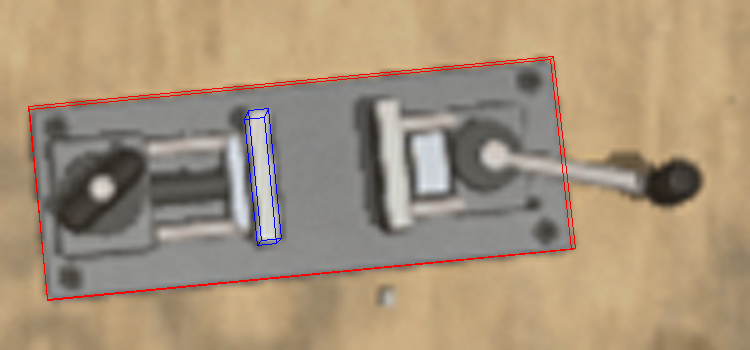

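```bash
cat >> h.py <<'E'
def plan(x,y,z,yaw=None):
    o=bot.get_obs(); q=o["tool_rot"]; Rc=R.from_quat([q[1],q[2],q[3],q[0]])
    X=Rc.as_matrix()[:,0]; y0=np.arctan2(X[1],X[0])
    if yaw is None: yaw=y0
    c,s=np.cos(yaw),np.sin(yaw); T=R.from_matrix(np.array([[c,s,0],[s,-c,0],[0,0,-1]]))
    sh=Rc.inv().apply(np.array([x,y,z])-o["eef_pos"])*100
    print("shift cm",sh.round(2),"rot",(Rc.inv()*T).as_rotvec().round(3),"yaw now",round(y0,3),"| pos",o["eef_pos"].round(4),"F",o["contact_force"].round(1),"w",round(o["gripper_width"],3),"t",round(o["t"],2),"q7",o["q"][6].round(2))
E
python3 -c "
from h import *
plan(.5363,.342,.15,1.955)"
```

```text
shift cm [-22.25  44.7    8.13] rot [ 0.    -0.    -0.608] yaw now 1.347 | pos [0.1498 0.6582 0.2313] F [ 0.3 -0.2 -0.3] w 1.0 t 0.9 q7 -0.08
```

```bash
python3 -m creep '[[[-22.2,44.7,4,0,0,-0.608,1],[-22.2,44.7,6,0,0,-0.608,1],[-22.2,44.7,8,0,0,-0.608,1],[-22.2,44.7,8,0,0,-0.608,1],[-22.2,44.7,8,0,0,-0.608,1],[-22.2,44.7,8,0,0,-0.608,1],[-22.2,44.7,8,0,0,-0.608,1],[-22.2,44.7,8,0,0,-0.608,1],[-22.2,44.7,8,0,0,-0.608,1],[-22.2,44.7,8,0,0,-0.608,1]]]' 40; python3 -c "
from h import *
plan(.5363,.342,.017,1.955)"
```

```text
t: 2.15
eef_pos: [0.5365, 0.3422, 0.1511]
tool_rot: [-0.0, 0.56, 0.829, -0.0]
contact_force: [-1.6, 1.4, 0.8]
gripper_width: 0.999
shift cm [-0.02 -0.02 13.41] rot [-0.    -0.    -0.001] yaw now 1.954 | pos [0.5365 0.3422 0.1511] F [-1.6  1.4  0.8] w 0.999 t 2.15 q7 1.3
```

```bash
python3 -m creep '[[[0,0,5,0,0,0,1],[0,0,9,0,0,0,1],[0,0,12,0,0,0,1],[0,0,13.3,0,0,0,1],[0,0,13.3,0,0,0,1],[0,0,13.3,0,0,0,0],[0,0,13.3,0,0,0,0],[0,0,13.3,0,0,0,0],[0,0,13.3,0,0,0,0],[0,0,13.3,0,0,0,0]]]' 50; python3 -c "
from h import *
plan(.5363,.342,.12,1.955)"
```

```text
t: 3.4
eef_pos: [0.5371, 0.3432, 0.0197]
tool_rot: [0.0, 0.559, 0.829, 0.001]
contact_force: [-1.2, -0.6, 6.0]
gripper_width: 0.508
shift cm [ -0.07  -0.1  -10.03] rot [ 0.002 -0.001 -0.   ] yaw now 1.955 | pos [0.5371 0.3432 0.0197] F [-1.2 -0.6  6. ] w 0.508 t 3.4 q7 1.29
```

```bash
python3 -m creep '[[[0,0,-1,0,0,0,0],[0,0,-3,0,0,0,0],[0,0,-5,0,0,0,0],[0,0,-8,0,0,0,0],[0,0,-10,0,0,0,0],[0,0,-10,0,0,0,0],[0,0,-10,0,0,0,0]]]'; python3 - <<'E'
from h import *
plan(.44,.13,.10,.29+np.pi/2)
im,d=bot.read_camera("side"); crop("s",im,250,120,410,240,"pics/lift.png")
E
```

```text
t: 4.28
eef_pos: [0.5357, 0.3421, 0.1175]
tool_rot: [-0.0, 0.559, 0.829, -0.001]
contact_force: [-0.5, -0.2, -7.4]
gripper_width: 0.507
shift cm [-16.07 -16.82   1.78] rot [-0.001  0.     0.094] yaw now 1.955 | pos [0.5357 0.3421 0.1175] F [-0.5 -0.2 -7.4] w 0.507 t 4.28 q7 1.3
```

View pics/lift.png

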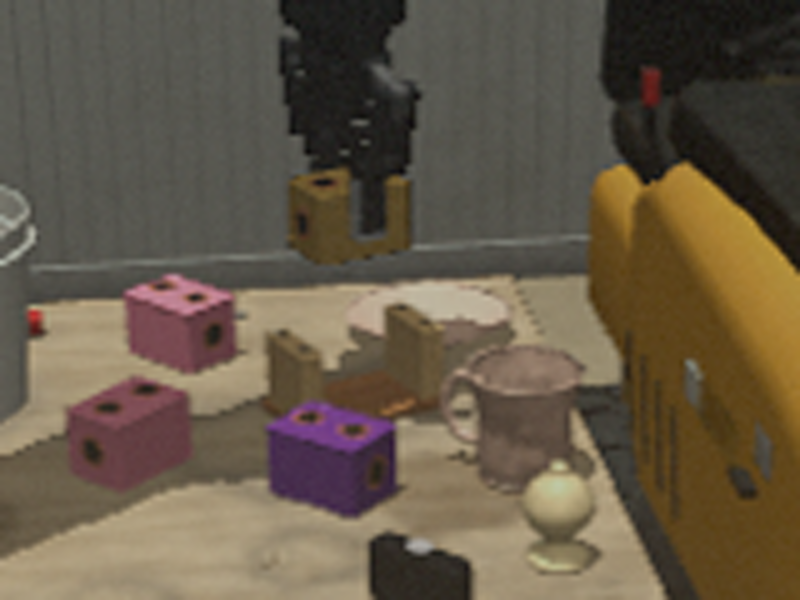

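```bash
python3 -m creep '[[[-16.1,-16.8,0,0,0,0.094,0],[-16.1,-16.8,0,0,0,0.094,0],[-16.1,-16.8,0,0,0,0.094,0],[-16.1,-16.8,2,0,0,0.094,0],[-16.1,-16.8,4,0,0,0.094,0],[-16.1,-16.8,6,0,0,0.094,0],[-16.1,-16.8,8,0,0,0.094,0],[-16.1,-16.8,8,0,0,0.094,0],[-16.1,-16.8,8,0,0,0.094,0]]]'; python3 -c "
from h import *
plan(.44,.13,.0115,.29+np.pi/2)"
```

```text
t: 5.45
eef_pos: [0.4411, 0.1304, 0.0385]
tool_rot: [-0.0, 0.597, 0.802, -0.0]
contact_force: [-0.0, 0.3, -6.8]
gripper_width: 0.51
shift cm [-0.   -0.12  2.7 ] rot [-0. -0.  0.] yaw now 1.861 | pos [0.4411 0.1304 0.0385] F [-0.   0.3 -6.8] w 0.51 t 5.45 q7 1.47
```

```bash
python3 -m creep '[[[0,0,1.3,0,0,0,0],[0,0,2.2,0,0,0,0],[0,0,2.6,0,0,0,0],[0,0,2.75,0,0,0,0],[0,0,2.75,0,0,0,0]]]'; python3 -c "
from h import *
plan(.44,.13,.0115,.29+np.pi/2)"
```

```text
t: 6.08
eef_pos: [0.4405, 0.1301, 0.0116]
tool_rot: [-0.0, 0.597, 0.802, -0.0]
contact_force: [-5.7, -1.0, 10.7]
gripper_width: 0.507
shift cm [ 0.   -0.05  0.01] rot [-0.001 -0.     0.   ] yaw now 1.861 | pos [0.4405 0.1301 0.0116] F [-5.7 -1.  10.7] w 0.507 t 6.08 q7 1.48
```

```bash
python3 -m creep '[[[0,0,0,0,0,0,1],[0,0,0,0,0,0,1],[0,0,0,0,0,0,1],[0,0,0,0,0,0,1],[0,0,-3,0,0,0,1],[0,0,-6,0,0,0,1],[0,0,-12,0,0,0,1],[0,0,-18,0,0,0,1],[0,0,-18,0,0,0,1]]]'; python3 -m creep '[[[0,0,0,0,0,0.3,1],[0,0,0,0,0,0.6,1],[0,0,0,0,0,0.9,1],[0,0,0,0,0,1.2,1],[0,0,0,0,0,1.571,1],[0,0,0,0,0,1.571,1],[0,0,0,0,0,1.571,1],[0,0,0,0,0,1.571,1],[0,0,0,0,0,1.571,1],[0,0,0,0,0,1.571,1]]]'; python3 - <<'E'
from h import *
plan(.44,.13,.02,.29)
blk=lambda o,y,z0:box(o,y,(-.031,-.022,z0),(.031,.022,z0+.044))
B=[(blk((.4405,.13),.29,0),(255,0,0))]
im,d=bot.read_camera("side");over("side",im,235,165,355,265,5,B,"pics/s_b.png")
im,d=bot.read_camera("top");over("top",im,220,225,320,305,6,B,"pics/t_b.png")
E
```

```text
t: 7.2
eef_pos: [0.4439, 0.1314, 0.1953]
tool_rot: [0.002, 0.598, 0.802, 0.004]
contact_force: [-0.6, -0.4, -0.7]
gripper_width: 1.0
t: 8.45
eef_pos: [0.4403, 0.13, 0.1899]
tool_rot: [0.0, 0.989, 0.145, -0.001]
contact_force: [0.4, -0.2, -0.4]
gripper_width: 0.997
shift cm [-0.000e+00 -1.000e-02  1.699e+01] rot [0.    0.002 0.001] yaw now 0.291 | pos [0.4403 0.13   0.1899] F [ 0.4 -0.2 -0.4] w 0.997 t 8.45 q7 -0.07
```

View pics/s_b.png

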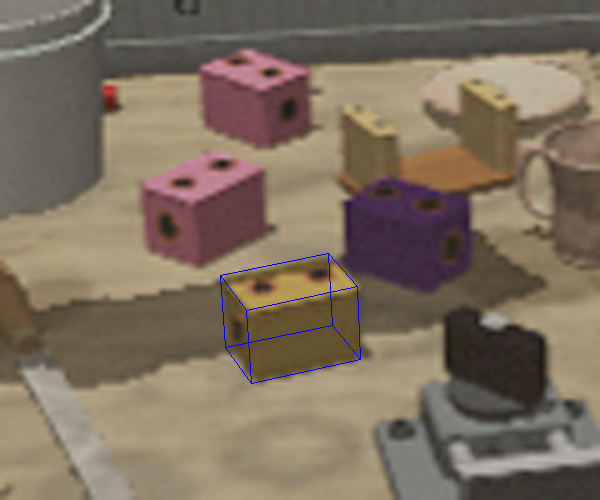

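View pics/t_b.png

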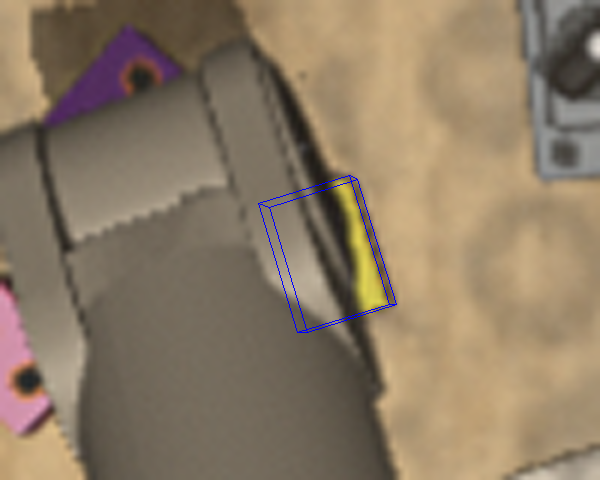

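The block stands on the bench at (0.4405, 0.130), yaw 0.29, and the overlay matches in both views. Next I grip it by its ends.

```bash
python3 -m creep '[[[0,0,6,0,0,0,1],[0,0,12,0,0,0,1],[0,0,15,0,0,0,1],[0,0,17,0,0,0,1],[0,0,17.5,0,0,0,1],[0,0,17.5,0,0,0,1],[0,0,17.5,0,0,0,0],[0,0,17.5,0,0,0,0],[0,0,17.5,0,0,0,0],[0,0,17.5,0,0,0,0]]]' 50; python3 -c "
from h import *
plan(.44,.13,.12,.29)"
```

```text
t: 9.8
eef_pos: [0.4415, 0.1306, 0.0168]
tool_rot: [-0.0, 0.99, 0.145, 0.001]
contact_force: [-1.4, -0.1, 5.5]
gripper_width: 0.716
shift cm [-1.400e-01  1.000e-02 -1.032e+01] rot [-0.    -0.001  0.   ] yaw now 0.29 | pos [0.4415 0.1306 0.0168] F [-1.4 -0.1  5.5] w 0.716 t 9.8 q7 0.05
```

```bash
python3 -m creep '[[[0,0,-1,0,0,0,0],[0,0,-3,0,0,0,0],[0,0,-6,0,0,0,0],[0,0,-10,0,0,0,0],[0,0,-13,0,0,0,0],[0,0,-13,0,0,0,0],[0,0,-13,0,0,0,0]]]'; python3 -c "
from h import *
plan(.5432,-.1242,.14,.084)"
```

```text
t: 10.68
eef_pos: [0.4397, 0.1299, 0.1448]
tool_rot: [0.0, 0.989, 0.145, -0.001]
contact_force: [-0.3, -0.1, -7.4]
gripper_width: 0.712
shift cm [ 2.64 27.31  0.47] rot [0.    0.002 0.206] yaw now 0.29 | pos [0.4397 0.1299 0.1448] F [-0.3 -0.1 -7.4] w 0.712 t 10.68 q7 -0.04
```

```bash
python3 -m creep '[[[2.6,27.3,0,0,0,0.206,0],[2.6,27.3,0,0,0,0.206,0],[2.6,27.3,0,0,0,0.206,0],[2.6,27.3,0,0,0,0.206,0],[2.6,27.3,0,0,0,0.206,0],[2.6,27.3,2,0,0,0.206,0],[2.6,27.3,4,0,0,0.206,0],[2.6,27.3,4,0,0,0.206,0],[2.6,27.3,4,0,0,0.206,0]]]'; python3 - <<'E'
from h import *
plan(.5432,-.1242,.0285,.084)
z=bot.get_obs()["eef_pos"]
blk=box(z[:2],.084,(-.031,-.022,z[2]-.0168),(.031,.022,z[2]+.0272))
im,d=bot.read_camera("side");over("side",im,290,180,410,300,5,[(blk,(255,0,0))],"pics/s_p.png")
E
```

```text
t: 11.8
eef_pos: [0.5436, -0.1239, 0.1053]
tool_rot: [0.0, 0.999, 0.042, -0.001]
contact_force: [-0.1, 0.1, -6.1]
gripper_width: 0.714
shift cm [-0.03  0.02  7.68] rot [ 0.     0.001 -0.   ] yaw now 0.084 | pos [ 0.5436 -0.1239  0.1053] F [-0.1  0.1 -6.1] w 0.714 t 11.8 q7 0.42
```

View pics/s_p.png

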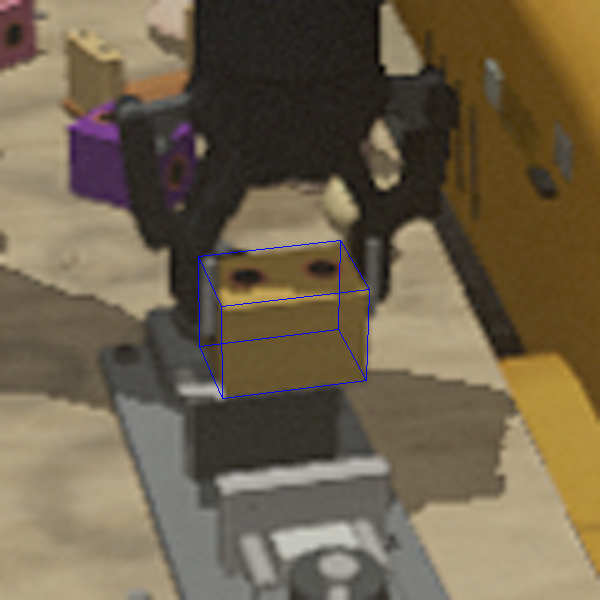

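The block is upright in the gripper above the gap, and the overlay fits. I'll lower it, checking force.

```bash
python3 -m creep '[[[0,0,2,0,0,0,0],[0,0,4,0,0,0,0],[0,0,5.5,0,0,0,0],[0,0,6.6,0,0,0,0],[0,0,7.1,0,0,0,0],[0,0,7.3,0,0,0,0],[0,0,7.3,0,0,0,0]]]'; python3 -c "
from h import *
plan(.5432,-.1242,.0285,.084)"
```

```text
t: 12.72
eef_pos: [0.5443, -0.124, 0.0331]
tool_rot: [0.0, 0.999, 0.042, 0.0]
contact_force: [-0.0, -0.1, -6.9]
gripper_width: 0.717
shift cm [-0.11  0.01  0.46] rot [ 0.    -0.001 -0.   ] yaw now 0.084 | pos [ 0.5443 -0.124   0.0331] F [-0.  -0.1 -6.9] w 0.717 t 12.72 q7 0.47
```

```bash
python3 -m creep '[[[0,0,0.2,0,0,0,0],[0,0,0.4,0,0,0,0],[0,0,0.45,0,0,0,0],[0,0,0.45,0,0,0,0]]]'; python3 -c "
from h import *
plan(.5432,-.1242,.0285,.084)"
```

```text
t: 13.22
eef_pos: [0.5442, -0.1239, 0.0289]
tool_rot: [-0.0, 0.999, 0.042, 0.0]
contact_force: [-4.3, 1.0, 4.9]
gripper_width: 0.716
shift cm [-0.1   0.02  0.04] rot [-0.    -0.001 -0.   ] yaw now 0.084 | pos [ 0.5442 -0.1239  0.0289] F [-4.3  1.   4.9] w 0.716 t 13.22 q7 0.47
```

```bash
python3 -m creep '[[[0,0,0,0,0,0,1],[0,0,0,0,0,0,1],[0,0,0,0,0,0,1],[0,0,-3,0,0,0,1],[0,0,-6,0,0,0,1],[0,0,-12,0,0,0,1],[0,0,-16,0,0,0,1],[-20,0,-20,0,0,0,1],[-20,0,-20,0,0,0,1],[-20,0,-20,0,0,0,1]]]'; python3 - <<'E'
from h import *
im,d=bot.read_camera("top"); crop("t",im,300,195,450,265,"pics/t_c2.png")
B=[(box(ORG+.003*np.array([-.084,.9965]),YAW,(-.031,-.022,.012),(.031,.022,.056)),(255,0,0))]
im,d=bot.read_camera("side");over("side",im,290,220,410,340,5,B,"pics/s_c2.png")
plan(.5328,.0004,.12,.77)
E
```

```text
t: 14.48
eef_pos: [0.359, -0.1396, 0.2252]
tool_rot: [0.0, 0.999, 0.042, 0.0]
contact_force: [0.4, -0.5, 1.8]
gripper_width: 1.0
shift cm [ 18.83 -12.53  10.58] rot [-0.003 -0.001 -0.69 ] yaw now 0.08 | pos [ 0.3552 -0.14    0.2253] F [-0.1 -0.1 -0.1] w 0.995 t 14.57 q7 0.28
```

View pics/t_c2.png

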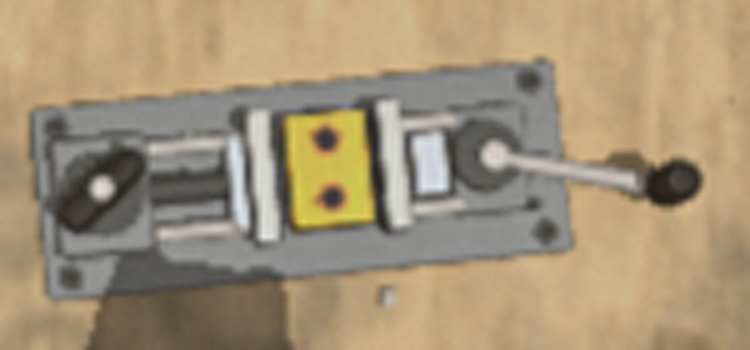

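View pics/s_c2.png

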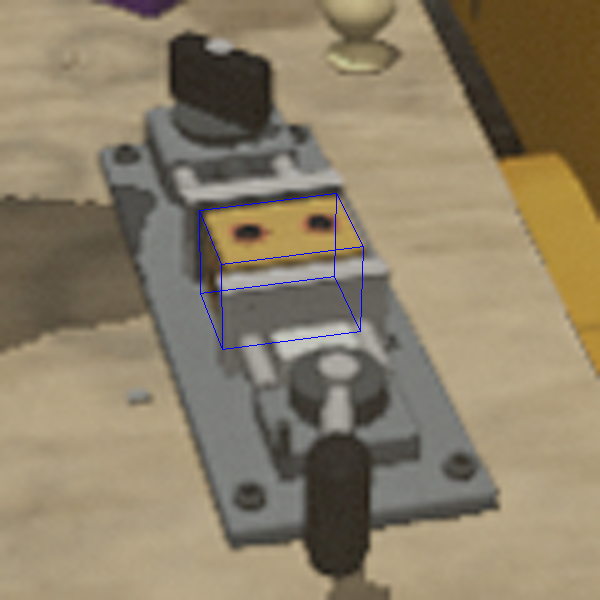

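```bash
python3 -m creep '[[[18.8,-12.5,5,0,0,-0.71,1],[18.8,-12.5,10,0,0,-0.71,1],[18.8,-12.5,10,0,0,-0.71,1],[18.8,-12.5,10,0,0,-0.71,1],[18.8,-12.5,10,0,0,-0.71,1],[18.8,-12.5,10,0,0,-0.71,1],[18.8,-12.5,10,0,0,-0.71,1]]]'; python3 - <<'E'
from h import *
plan(.5328,.0004,.052,.79)
im,d=bot.read_camera("side");crop("s",im,280,170,400,270,"pics/s_n.png")
E
```

```text
t: 15.45
eef_pos: [0.5373, -0.0002, 0.1258]
tool_rot: [0.0, 0.923, 0.386, 0.0]
contact_force: [0.4, -0.2, 0.2]
gripper_width: 0.997
shift cm [-0.28 -0.37  7.38] rot [ 0.001 -0.001  0.002] yaw now 0.792 | pos [ 5.373e-01 -2.000e-04  1.258e-01] F [ 0.4 -0.2  0.2] w 0.997 t 15.45 q7 0.83
```

View pics/s_n.png

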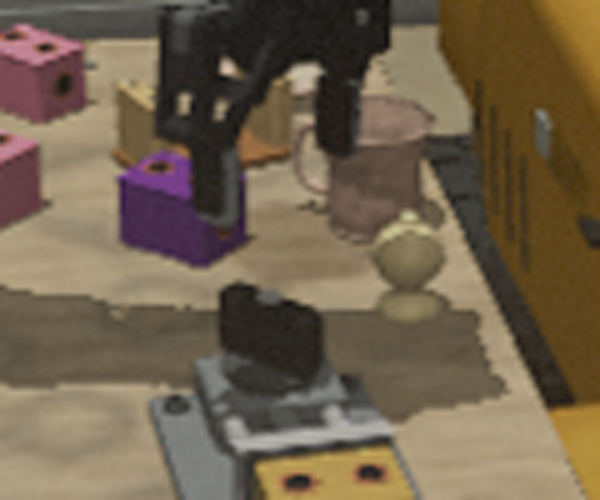

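```bash
python3 -m creep '[[[0,0,2,0,0,0,1],[0,0,4,0,0,0,1],[0,0,6,0,0,0,1],[0,0,7.3,0,0,0,1],[0,0,7.3,0,0,0,1]]]' 30; python3 -c "
from h import *
plan(.5328,.0004,.052,.79)"
```

```text
t: 16.12
eef_pos: [0.537, 0.0006, 0.0519]
tool_rot: [-0.0, 0.922, 0.386, -0.0]
contact_force: [-0.2, 0.4, -0.8]
gripper_width: 1.0
shift cm [-0.32 -0.29 -0.01] rot [-0.001  0.001  0.003] yaw now 0.793 | pos [0.537  0.0006 0.0519] F [-0.2  0.4 -0.8] w 1.0 t 16.12 q7 0.87
```

```bash
python3 -m creep '[[[-0.35,-0.3,0,0,0,0,1],[-0.35,-0.3,0,0,0,0,1],[-0.35,-0.3,0,0,0,0,0],[-0.35,-0.3,0,0,0,0,0],[-0.35,-0.3,0,0,0,0,0],[-0.35,-0.3,0,0,0,0,0],[-0.35,-0.3,0,0,0,0,0],[-0.35,-0.3,0,0,0,0,0]]]' 35; python3 -c "
from h import *
plan(.5328,.0004,.052,.79)"
```

```text
t: 17.12
eef_pos: [0.5329, 0.0005, 0.0522]
tool_rot: [-0.0, 0.922, 0.386, -0.0]
contact_force: [-1.3, 0.1, 4.1]
gripper_width: 0.205
shift cm [-0.01  0.    0.02] rot [-0.     0.     0.004] yaw now 0.794 | pos [5.329e-01 5.000e-04 5.220e-02] F [-1.3  0.1  4.1] w 0.205 t 17.12 q7 0.87
```

```bash
python3 -m creep '[[[0,0,0,0,0,0.13,0],[0,0,0,0,0,0.26,0],[0,0,0,0,0,0.39,0],[0,0,0,0,0,0.52,0],[0,0,0,0,0,0.65,0],[0,0,0,0,0,0.78,0],[0,0,0,0,0,0.91,0],[0,0,0,0,0,1.04,0],[0,0,0,0,0,1.17,0],[0,0,0,0,0,1.3,0]]]'; python3 - <<'E'
from h import *
plan(.5328,.0004,.052)
print(bot.get_obs()["torque"])
im,d=bot.read_camera("side");crop("s",im,290,190,410,290,"pics/s_n1.png")
E
```

```text
t: 18.38
eef_pos: [0.5328, 0.0003, 0.0522]
tool_rot: [0.0, 0.968, -0.252, -0.0]
contact_force: [-2.2, -0.8, 3.8]
gripper_width: 0.202
shift cm [ 0.   -0.01  0.02] rot [0.001 0.    0.   ] yaw now -0.509 | pos [5.328e-01 3.000e-04 5.220e-02] F [-2.2 -0.8  3.8] w 0.202 t 18.38 q7 -0.14
[-0.24833997  0.46960381  0.33040766]
```

View pics/s_n1.png

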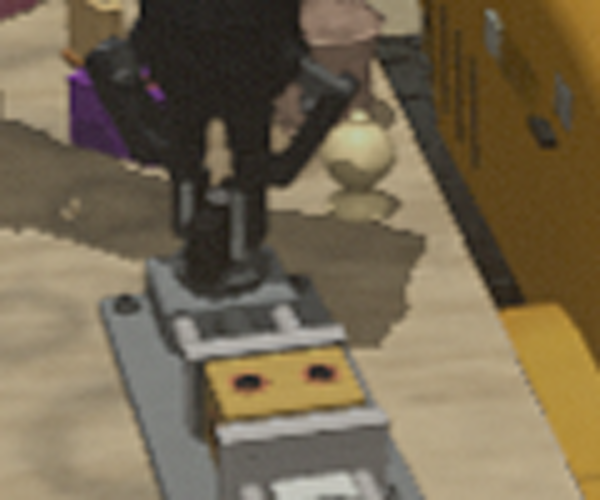

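```bash
python3 -m creep '[[[0,0,0,0,0,0.14,0],[0,0,0,0,0,0.28,0],[0,0,0,0,0,0.42,0],[0,0,0,0,0,0.56,0],[0,0,0,0,0,0.7,0],[0,0,0,0,0,0.84,0],[0,0,0,0,0,0.98,0],[0,0,0,0,0,1.12,0],[0,0,0,0,0,1.26,0],[0,0,0,0,0,1.34,0]]]'; python3 - <<'E'
from h import *
plan(.5328,.0004,.052)
print(bot.get_obs()["torque"])
im,d=bot.read_camera("side");crop("s",im,290,190,410,290,"pics/s_n2.png")
im,d=bot.read_camera("top");crop("s",im,300,195,450,265,"pics/t_n2.png")
E
```

```text
t: 19.68
eef_pos: [0.5327, 0.0006, 0.0522]
tool_rot: [-0.0, -0.603, 0.798, 0.0]
contact_force: [-3.2, -1.0, 7.0]
gripper_width: 0.203
shift cm [ 0.01 -0.02  0.02] rot [ 0.001 -0.001 -0.   ] yaw now -1.848 | pos [0.5327 0.0006 0.0522] F [-3.2 -1.   7. ] w 0.203 t 19.68 q7 -1.18
[-0.02475636  0.57505314  0.2971038 ]
```

View pics/s_n2.png

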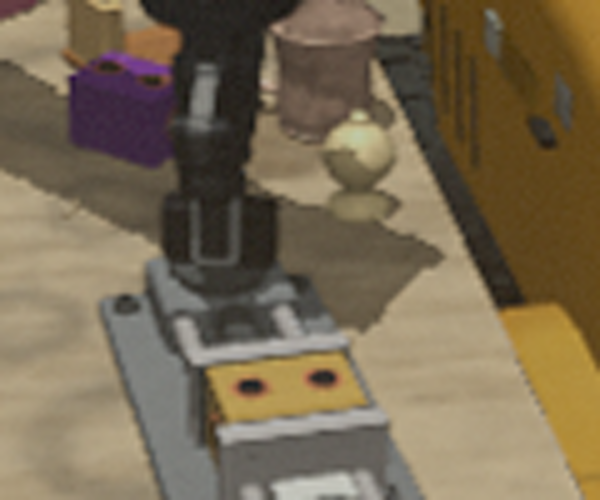

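View pics/t_n2.png

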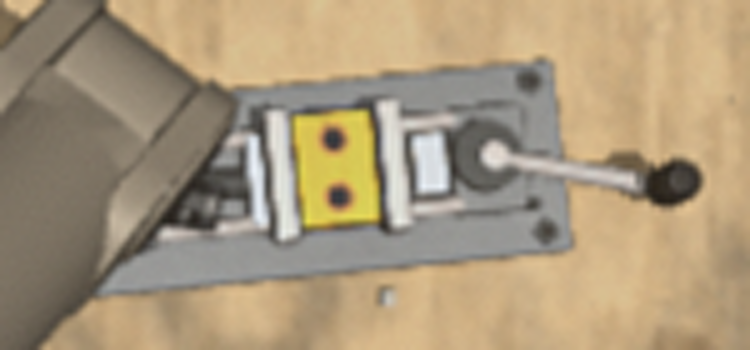

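```bash
cat > rect.py <<'E'
from h import *
import sys
im,d=bot.read_camera("top")
xs=np.arange(-.045,.045,.0005); ys=np.arange(-.05,.06,.00025)
Yg,Xg=np.meshgrid(ys,xs); c,s=np.cos(YAW),np.sin(YAW)
W=np.stack([ORG[0]+c*Xg-s*Yg,ORG[1]+s*Xg+c*Yg,0*Xg+.057],-1)
uv=proj("top",W.reshape(-1,3)).reshape(*Xg.shape,2).astype(np.float32)
r=cv2.remap(im,uv[...,0],uv[...,1],cv2.INTER_CUBIC)
cv2.imwrite(sys.argv[1],cv2.resize(r[::-1],None,fx=1.8,fy=3.3))
band=r[(np.abs(xs)<.025)].astype(float).mean(0)
for y,b in list(zip(ys,band))[::4]: print(round(y*1000,1),b.round().astype(int))
E
python3 rect.py pics/rect1.png
```

```text
-50.0 [194 194 193]
-49.0 [196 196 195]
-48.0 [198 197 196]
-47.0 [194 194 193]
-46.0 [184 184 183]
-45.0 [167 168 168]
-44.0 [145 148 148]
-43.0 [120 125 127]
-42.0 [103 108 111]
-41.0 [102 108 112]
-40.0 [121 126 131]
-39.0 [149 155 159]
-38.0 [176 181 185]
-37.0 [194 200 203]
-36.0 [205 212 214]
-35.0 [212 220 220]
-34.0 [214 222 222]
-33.0 [214 223 222]
-32.0 [216 224 224]
-31.0 [215 223 223]
-30.0 [208 214 214]
-29.0 [193 197 197]
-28.0 [169 171 171]
-27.0 [139 137 138]
-26.0 [105 101 103]
-25.0 [75 78 83]
-24.0 [57 79 89]
-23.0 [ 54 104 119]
-22.0 [ 59 139 157]
-21.0 [ 68 169 188]
-20.0 [ 77 189 207]
-19.0 [ 83 200 218]
-18.0 [ 86 204 222]
-17.0 [ 86 205 221]
-16.0 [ 86 203 218]
-15.0 [ 85 203 217]
-14.0 [ 85 203 217]
-13.0 [ 85 203 217]
-12.0 [ 86 203 218]
-11.0 [ 86 201 217]
-10.0 [ 86 196 216]
-9.0 [ 86 189 214]
-8.0 [ 85 178 207]
-7.0 [ 84 166 197]
-6.0 [ 82 154 186]
-5.0 [ 79 142 173]
-4.0 [ 78 134 161]
-3.0 [ 76 128 152]
-2.0 [ 76 124 145]
-1.0 [ 76 124 143]
0.0 [ 76 124 145]
1.0 [ 75 125 147]
2.0 [ 76 128 153]
3.0 [ 78 137 165]
4.0 [ 80 148 180]
5.0 [ 83 161 195]
6.0 [ 8
[... 308 characters left out ...]
37]
23.0 [134 141 147]
24.0 [168 166 168]
25.0 [192 190 190]
26.0 [206 208 206]
27.0 [212 217 216]
28.0 [215 222 221]
29.0 [216 224 222]
30.0 [217 225 224]
31.0 [216 224 224]
32.0 [209 216 217]
33.0 [191 198 199]
34.0 [162 169 172]
35.0 [129 135 138]
36.0 [ 98 103 107]
37.0 [82 86 90]
38.0 [90 93 94]
39.0 [122 122 121]
40.0 [164 161 158]
41.0 [198 193 188]
42.0 [220 214 209]
43.0 [232 225 220]
44.0 [231 225 220]
45.0 [217 211 207]
46.0 [192 188 184]
47.0 [162 161 159]
48.0 [133 134 134]
49.0 [110 113 115]
50.0 [ 97 102 105]
51.0 [ 97 102 106]
52.0 [105 110 114]
53.0 [114 119 122]
54.0 [118 122 125]
55.0 [119 123 126]
56.0 [119 123 126]
57.0 [117 121 123]
58.0 [113 116 119]
59.0 [109 113 115]
```

View pics/rect1.png

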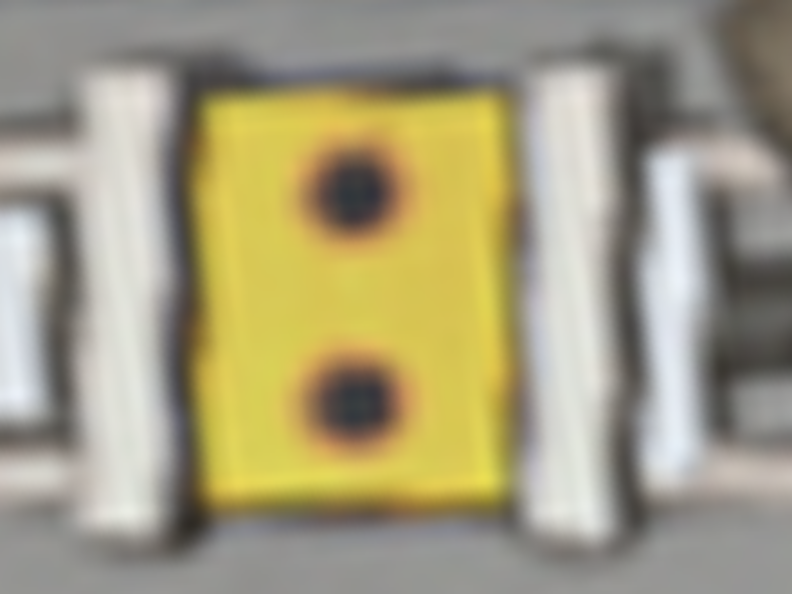

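```bash
python3 - <<'E'
from h import *
def meas(f):
    im=cv2.imread(f); b,g,r=[im[...,i].astype(int) for i in range(3)]
    # yellow block: low blue
    m=((r+g)/2-b>70); 
    n,l,st,ce=cv2.connectedComponentsWithStats(m.astype(np.uint8)); 
    k=[i for i in range(1,n) if st[i,2]>60 and 280<ce[i][0]<380]
    k=max(k,key=lambda i:st[i,4]); mm=(l==k).astype(np.uint8)
    rc=cv2.minAreaRect(np.argwhere(cv2.morphologyEx(mm,cv2.MORPH_CLOSE,np.ones((25,25),np.uint8)))[:,::-1].astype(np.float32))
    p=np.array(rc[0])/5-.4+[300,195]; P=at_z("top",[p],.056)[0,:2]-ORG
    c,s=np.cos(YAW),np.sin(YAW)
    print(f,rc,"local mm",(np.array([c*P[0]+s*P[1],-s*P[0]+c*P[1]])*1000).round(2))
meas("pics/t_c2.png");meas("pics/t_n2.png")
o,_=ray("top",[(320,240)]);print(o)
E
```

```text
pics/t_c2.png ((328.4501037597656, 169.191162109375), (112.98770904541016, 82.07707977294922), 84.4006576538086) local mm [-0.81  3.26]
pics/t_n2.png ((336.20074462890625, 168.3672637939453), (114.1825942993164, 80.60186004638672), 84.17366027832031) local mm [-0.77 -1.03]
[ 0.40751133 -0.00974703  1.49162149]
```

```bash
python3 -m creep '[[[0,0,0,0,0,-0.12,0],[0,0,0,0,0,-0.22,0],[0,0,0,0,0,-0.22,0],[0,0,0,0,0,-0.22,0]]]'; python3 -m creep '[[[0,0,0,0,0,0,1],[0,0,0,0,0,0,1],[0,0,0,0,0,0,1],[0,0,0,0,0,0,1],[0,0,-3,0,0,0,1],[0,0,-8,0,0,0,1],[0,0,-14,0,0,0,1],[0,0,-14,0,0,0,1],[0,0,-14,0,0,0,1]]]';  python3 rect.py pics/rect2.png | awk '($1>17&&$1<26)||($1<-20&&$1>-30)'; python3 - <<'E'
from h import *
plan(.5328,.0004,.2)
im,d=bot.read_camera("top");crop("s",im,300,195,450,265,"pics/t_n3.png")
E
```

```text
t: 20.32
eef_pos: [0.5327, 0.0005, 0.0522]
tool_rot: [-0.0, -0.687, 0.727, 0.0]
contact_force: [-5.1, -0.3, 7.2]
gripper_width: 0.203
t: 21.45
eef_pos: [0.5326, 0.0011, 0.1917]
tool_rot: [0.0, -0.687, 0.726, 0.0]
contact_force: [-0.2, -0.4, -1.7]
gripper_width: 1.001
-29.0 [189 193 193]
-28.0 [166 168 168]
-27.0 [136 134 135]
-26.0 [103  99 101]
-25.0 [74 76 81]
-24.0 [56 77 87]
-23.0 [ 53 102 116]
-22.0 [ 58 136 154]
-21.0 [ 66 165 184]
18.0 [ 76 192 211]
19.0 [ 67 174 194]
20.0 [ 60 147 167]
21.0 [ 59 121 138]
22.0 [ 74 107 121]
23.0 [102 114 123]
24.0 [138 138 142]
25.0 [171 168 169]
shift cm [ 0.06 -0.06 -0.89] rot [0.002 0.    0.   ] yaw now -1.626 | pos [0.5322 0.001  0.1911] F [0.5 0.3 0.5] w 0.997 t 21.5 q7 -1.18
```

View pics/t_n3.png

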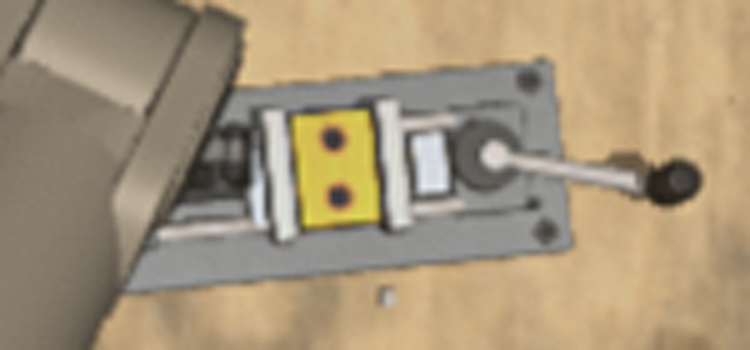

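```bash
python3 -c "
from h import *
plan(.5312,-.3120,.15,-.204)"
```

```text
shift cm [31.25 -1.65  4.09] rot [ 2.000e-03  1.000e-03 -1.422e+00] yaw now -1.626 | pos [0.532  0.0009 0.1908] F [ 0.5 -0.3  0.5] w 1.002 t 21.55 q7 -1.18
```

```bash
python3 -m creep '[[[31.2,-1.6,0,0,0,-1.42,1],[31.2,-1.6,0,0,0,-1.42,1],[31.2,-1.6,0,0,0,-1.42,1],[31.2,-1.6,0,0,0,-1.42,1],[31.2,-1.6,0,0,0,-1.42,1],[31.2,-1.6,4,0,0,-1.42,1],[31.2,-1.6,4,0,0,-1.42,1],[31.2,-1.6,4,0,0,-1.42,1],[31.2,-1.6,4,0,0,-1.42,1],[31.2,-1.6,4,0,0,-1.42,1]]]'; python3 -m creep '[[[0,0,0,0,0,0,1],[0,0,0,0,0,0,1]]]'; python3 - <<'E'
from h import *
plan(.5312,-.3120,.052,-.204)
im,d=bot.read_camera("side");crop("s",im,290,240,410,360,"pics/s_l.png")
E
```

```text
t: 22.8
eef_pos: [0.5313, -0.3117, 0.1513]
tool_rot: [-0.0, 0.995, -0.104, -0.001]
contact_force: [-0.7, -0.4, -0.3]
gripper_width: 1.006
t: 23.05
eef_pos: [0.5318, -0.3116, 0.152]
tool_rot: [0.0, 0.995, -0.103, -0.0]
contact_force: [0.2, 0.3, 0.9]
gripper_width: 1.001
shift cm [-0.05  0.05 10.  ] rot [ 0.     0.    -0.002] yaw now -0.206 | pos [ 0.5318 -0.3116  0.152 ] F [0.2 0.3 0.9] w 1.001 t 23.05 q7 0.56
```

View pics/s_l.png

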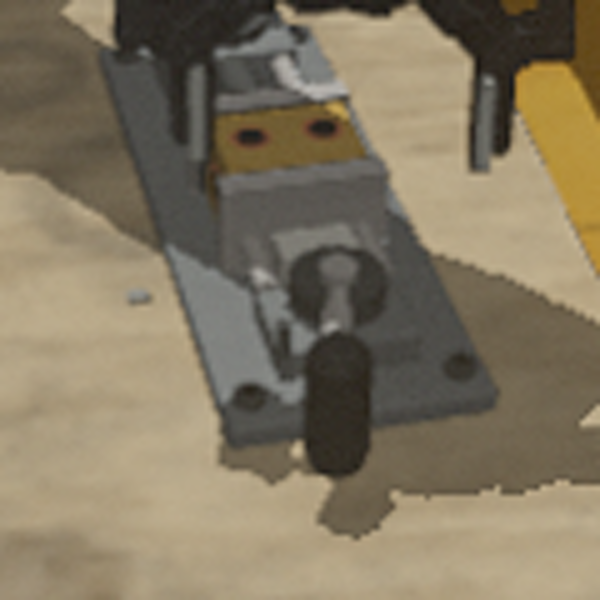

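```bash
python3 -m creep '[[[0,0,5,0,0,0,1],[0,0,8,0,0,0,1],[0,0,9.9,0,0,0,1],[0,0,9.9,0,0,0,1],[0,0,9.9,0,0,0,0],[0,0,9.9,0,0,0,0],[0,0,9.9,0,0,0,0],[0,0,9.9,0,0,0,0],[0,0,9.9,0,0,0,0],[0,0,9.9,0,0,0,0]]]' 25; python3 - <<'E'
from h import *
plan(.5312,-.3120,.052,-.204)
o=bot.get_obs()["eef_pos"][:2]; P=np.array([.551,-.2169])
v=o-P; a=np.arctan2(v[1],v[0]); print("r",np.linalg.norm(v),"theta",-1.487-a)
im,d=bot.read_camera("side");crop("s",im,290,240,410,360,"pics/s_l2.png")
E
```

```text
t: 24.35
eef_pos: [0.5323, -0.3121, 0.0539]
tool_rot: [0.0, 0.995, -0.103, 0.001]
contact_force: [-0.5, 1.8, 6.8]
gripper_width: 0.272
shift cm [-0.11  0.02  0.18] rot [ 0.    -0.001 -0.002] yaw now -0.206 | pos [ 0.5323 -0.3121  0.0539] F [-0.5  1.8  6.8] w 0.272 t 24.35 q7 0.64
r 0.09698757393896562 theta 0.277451457914643
```

View pics/s_l2.png

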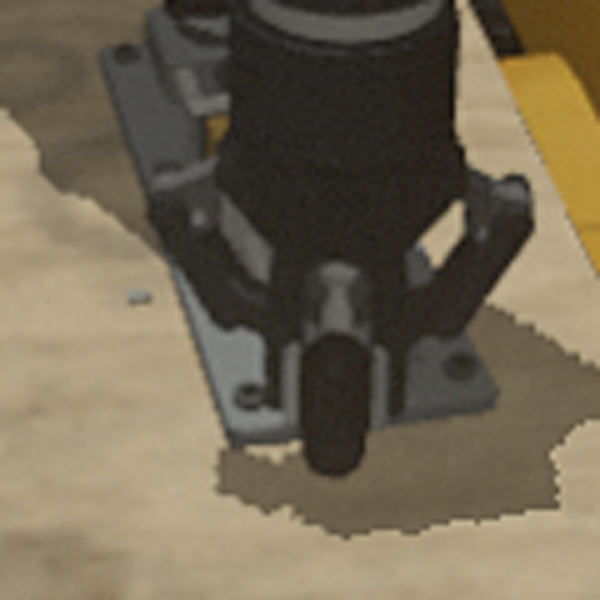

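```bash
cat > arc.py <<'E'
from h import *
import sys
t1=float(sys.argv[1]); n=int(sys.argv[2])
o=bot.get_obs(); P=np.array([.551,-.2169]); v=o["eef_pos"][:2]-P; r=np.linalg.norm(v); a=np.arctan2(v[1],v[0]); th=(-1.487-a)%(2*np.pi)
print("theta",th,"r",r,"F",o["contact_force"].round(1),"T",o["torque"].round(2),"w",o["gripper_width"],"z",o["eef_pos"][2],"t",o["t"])
q=o["tool_rot"];Rc=R.from_quat([q[1],q[2],q[3],q[0]])
for k in range(1,n+1):
    t=th+(t1-th)*k/n; rr=r+(.0975-r)*k/n; p=P+rr*np.array([np.cos(-1.487-t),np.sin(-1.487-t)])
    s=Rc.inv().apply(np.r_[p-o["eef_pos"][:2],0])*100
    print(s[:2].round(2),round(t-th,2))
E
python3 arc.py 0.9 8
```

```text
theta 0.27763061410737366 r 0.09695324673385067 F [0.1 1.9 5.6] T [ 0.15  0.04 -0.04] w 0.27158359557838935 z 0.053833965784820303 t 24.4
[-0.75 -0.01] 0.08
[-1.51 -0.09] 0.16
[-2.25 -0.22] 0.23
[-2.98 -0.4 ] 0.31
[-3.7  -0.65] 0.39
[-4.39 -0.95] 0.47
[-5.06 -1.3 ] 0.54
[-5.71 -1.7 ] 0.62
```

```bash
python3 -m creep '[[[-0.75,0,0,0,0,0.08,0],[-1.5,-0.1,0,0,0,0.16,0],[-2.25,-0.2,0,0,0,0.23,0],[-3,-0.4,0,0,0,0.31,0],[-3.7,-0.65,0,0,0,0.39,0],[-4.4,-0.95,0,0,0,0.47,0],[-5.05,-1.3,0,0,0,0.54,0],[-5.7,-1.7,0,0,0,0.62,0],[-5.7,-1.7,0,0,0,0.62,0]]]'; python3 arc.py 1.62 10;python3 - <<'E'
from h import *
im,d=bot.read_camera("side");crop("s",im,290,230,410,350,"pics/s_l3.png")
im,d=bot.read_camera("top");crop("s",im,300,195,450,265,"pics/t_l3.png")
E
```

```text
t: 25.52
eef_pos: [0.4803, -0.2832, 0.0538]
tool_rot: [-0.0, 0.916, -0.401, 0.001]
contact_force: [0.7, 1.9, 7.6]
gripper_width: 0.271
theta 0.9013546318140455 r 0.0969646061766772 F [0.7 1.9 7.6] T [ 0.33 -0.13 -0.09] w 0.2707076798370113 z 0.05377212520451109 t 25.525
[-0.7  -0.01] 0.07
[-1.39 -0.08] 0.14
[-2.08 -0.19] 0.22
[-2.76 -0.35] 0.29
[-3.42 -0.56] 0.36
[-4.07 -0.82] 0.43
[-4.7  -1.13] 0.5
[-5.31 -1.48] 0.57
[-5.89 -1.87] 0.65
[-6.44 -2.3 ] 0.72
```

View pics/s_l3.png

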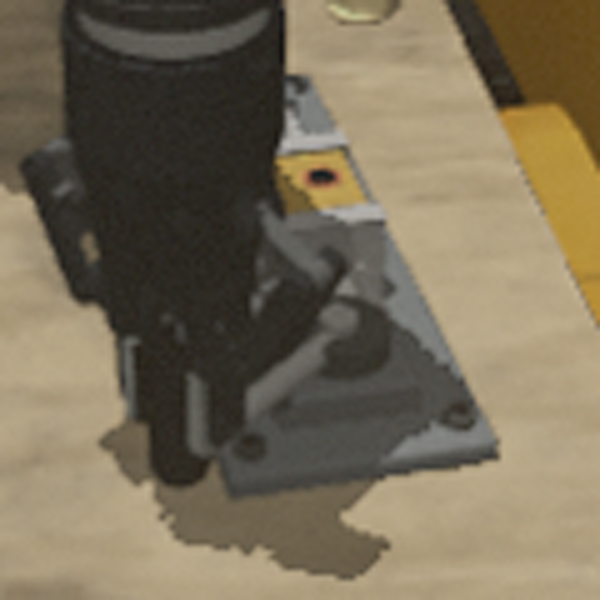

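View pics/t_l3.png

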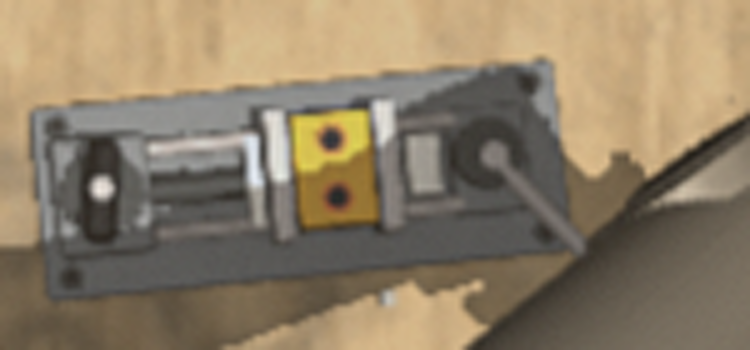

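```bash
python3 rect.py pics/rect3.png | awk '($1>15&&$1<27)||($1<-17&&$1>-30)'
```

```text
-29.0 [148 154 159]
-28.0 [150 154 159]
-27.0 [147 150 154]
-26.0 [138 139 142]
-25.0 [121 121 123]
-24.0 [101 103 107]
-23.0 [ 81  91 101]
-22.0 [ 64  91 107]
-21.0 [ 54 101 123]
-20.0 [ 52 116 142]
-19.0 [ 54 129 158]
-18.0 [ 57 138 168]
16.0 [ 68 159 185]
17.0 [ 67 161 187]
18.0 [ 65 160 187]
19.0 [ 61 154 181]
20.0 [ 57 139 166]
21.0 [ 57 121 144]
22.0 [ 66 108 126]
23.0 [ 87 108 120]
24.0 [114 121 128]
25.0 [141 140 144]
26.0 [159 159 160]
```

View pics/rect3.png

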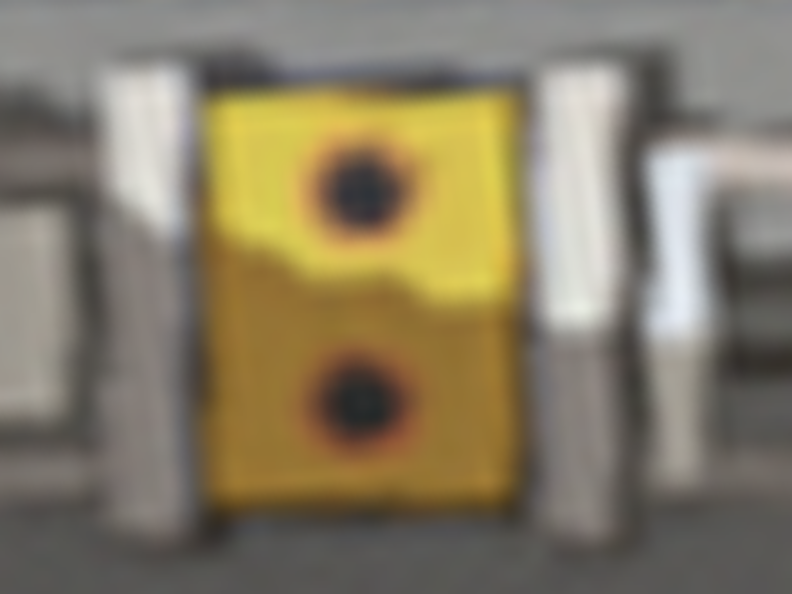

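Both gaps beside the block look equal with the lever at about 0.9, so contact comes near half-swing as wanted. Next I close it fully.

```bash
python3 -m creep '[[[-0.7,0,0,0,0,0.07,0],[-1.4,-0.1,0,0,0,0.14,0],[-2.1,-0.2,0,0,0,0.22,0],[-2.75,-0.35,0,0,0,0.29,0],[-3.4,-0.55,0,0,0,0.36,0],[-4.05,-0.8,0,0,0,0.43,0],[-4.7,-1.15,0,0,0,0.5,0],[-5.3,-1.5,0,0,0,0.57,0],[-5.9,-1.9,0,0,0,0.65,0],[-6.3,-2.15,0,0,0,0.69,0]]]'; python3 arc.py 1.64 2
```

```text
t: 26.92
eef_pos: [0.4542, -0.2237, 0.0538]
tool_rot: [-0.0, 0.726, -0.688, 0.002]
contact_force: [4.0, -3.0, 2.1]
gripper_width: 0.271
theta 1.5849364561932378 r 0.09701400220548881 F [ 4.  -3.   2.1] T [-0.67 -0.86  0.1 ] w 0.2706372818908058 z 0.05383297147170486 t 26.925
[-0.27  0.02] 0.03
[-0.54  0.04] 0.06
```

```bash
python3 -m creep '[[[-0.25,0,0,0,0,0.03,0],[-0.4,0,0,0,0,0.04,0],[-0.4,0,0,0,0,0.04,0]]]'; python3 arc.py 1.64 1
```

```text
t: 27.3
eef_pos: [0.4543, -0.222, 0.0539]
tool_rot: [0.001, 0.712, -0.702, 0.004]
contact_force: [5.9, -10.4, -2.0]
gripper_width: 0.27
theta 1.6022507501872845 r 0.09680062600984353 F [  5.9 -10.4  -2. ] T [-2.01 -1.22  0.29] w 0.26983598551317006 z 0.053912168455745084 t 27.3
[-0.37  0.08] 0.04
```

```bash
python3 -m creep '[[[0,0,0,0,0,0,1],[0,0,0,0,0,0,1],[0,0,0,0,0,0,1],[0,0,0,0,0,0,1],[0,0,-4,0,0,0,1],[0,0,-9,0,0,0,1],[0,0,-15,0,0,0,1],[10,0,-18,0,0,0,1],[20,0,-18,0,0,0,1],[20,0,-18,0,0,0,1]]]'; python3 - <<'E'
from h import *
o=bot.get_obs();print(o["eef_pos"])
im,d=bot.read_camera("side");crop("s",im,270,220,410,340,"pics/s_e.png")
im,d=bot.read_camera("top");crop("s",im,290,185,450,295,"pics/t_e.png")
r=bot.find_in("top","lever_grip");print(r[:2])
E
```

```text
t: 28.55
eef_pos: [0.4559, -0.4038, 0.2321]
tool_rot: [-0.001, 0.713, -0.701, 0.0]
contact_force: [0.2, -0.2, 1.4]
gripper_width: 1.0
[ 0.45586403 -0.40378247  0.23206996]
[{'xy': [401.0, 229.1], 'p': 0.87}, {'xy': [369.7, 229.5], 'p': 0.35}]
```

View pics/s_e.png

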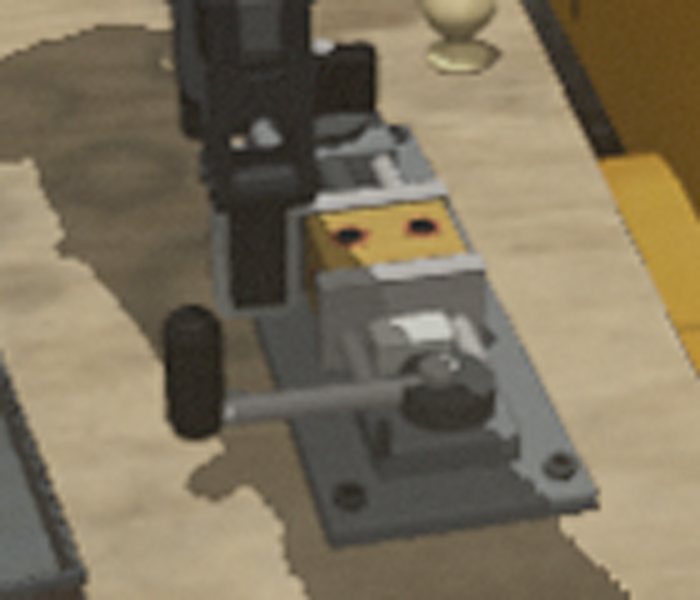

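View pics/t_e.png

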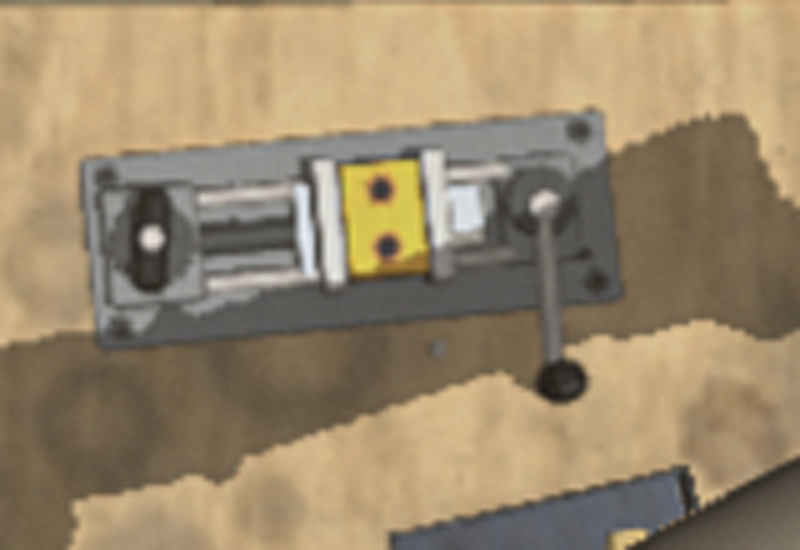

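```bash
python3 rect.py pics/rect4.png | awk '($1>18&&$1<27)||($1<-19&&$1>-45)'; python3 - <<'E'
from h import *
g=at_z("top",[np.array([562,380])/5-.4+[290,185]],.087)[0,:2]-np.array([.551,-.2169])
print("r",np.linalg.norm(g),"theta",(-1.487-np.arctan2(g[1],g[0]))%(2*np.pi)); print(bot.get_obs()["t"])
E
```

```text
-44.0 [174 175 175]
-43.0 [175 177 176]
-42.0 [177 178 177]
-41.0 [180 180 179]
-40.0 [179 180 179]
-39.0 [174 175 175]
-38.0 [166 167 168]
-37.0 [159 162 164]
-36.0 [158 162 165]
-35.0 [161 166 170]
-34.0 [167 174 177]
-33.0 [176 183 186]
-32.0 [184 191 194]
-31.0 [190 198 199]
-30.0 [194 202 203]
-29.0 [197 204 205]
-28.0 [198 204 204]
-27.0 [192 196 197]
-26.0 [179 179 180]
-25.0 [157 154 156]
-24.0 [130 129 133]
-23.0 [102 114 122]
-22.0 [ 79 114 129]
-21.0 [ 67 131 149]
-20.0 [ 65 153 173]
19.0 [ 76 195 213]
20.0 [ 71 176 195]
21.0 [ 69 152 169]
22.0 [ 81 134 149]
23.0 [107 134 144]
24.0 [141 148 155]
25.0 [172 171 174]
26.0 [194 192 192]
r 0.0991975437182886 theta 1.637922544869232
28.75
```

View pics/rect4.png

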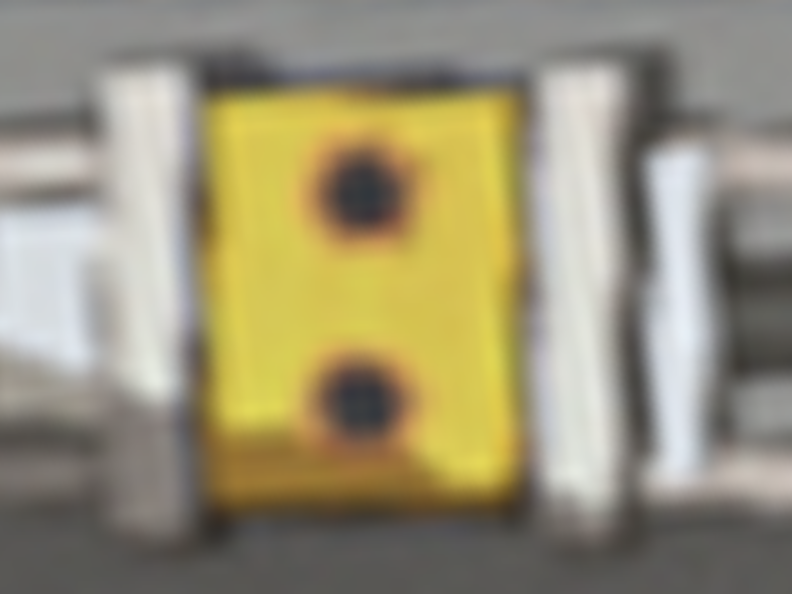

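```bash
python3 -m creep '[[[0,0,0,0,0,0,1],[0,0,0,0,0,0,1],[0,0,0,0,0,0,1],[0,0,0,0,0,0,1]]]'; python3 -c "
from station import bot
print(bot.hand_in())"
```

```text
t: 29.25
eef_pos: [0.4554, -0.4023, 0.2317]
tool_rot: [-0.0, 0.713, -0.701, -0.0]
contact_force: [0.1, -0.0, 0.5]
gripper_width: 1.001
the job is handed in; nothing more can be done
None
```

The brass block is clamped between the jaws with its ports up, the lever is closed and the robot is clear of everything. I handed the job in at about 29 s of the 72 s allowed; hand-in gave no verdict.

**What I did:** I lifted the block out of the rack and set it on the bench. I then re-gripped it by its ends and stood it on the clamp bed. I turned the nut about 2.4 rad clockwise in all, including a small back-off because it had gone slightly too far. Finally I swung the lever onto its stop and let go.

**Last checks, all from the camera pictures and arm readings:**

| Check | Reading | Required |
|---|---|---|
| Block centre along clamp x | about −1 mm, square to the jaws (measured before the lever was swung) | within 14 mm |
| Nut jaw face along clamp y | about 22 mm, ±1 mm | 19.8 to 24.3 mm |
| Lever meets the block at | about 0.75 to 0.9 rad | about half-way (0.8) |
| Lever, final angle | 1.60 by the arm, 1.64 by camera | over 1.5 |
| Jaw spring pushed back | about 5 mm | 2.2 to 7.7 mm |

- **Disagreement:** the raw edge of the nut jaw in the picture read 1 to 2 mm wider than the value I worked out from its contact with the block. I trusted the contact, and the 5 mm of spring travel at the end agrees with it.
- **Bystanders:** the finial, beaker and tin were never approached. I did not measure their positions again at the end.

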